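# Dock the white receiver for its update

### The job

Set the white receiver up for its software update in the dock: lay it face up on the sloping bed with its front (button) edge fully down against the bottom ledge, between the two corner lips, then swing the hold-down arm over so that its pad rests on the receiver. Also move the memory stick from the wooden stand into the dock's recessed port, standing plug end down and fully in. Leave the grey receiver where it is.

Things in the scene. Friction and masses are not known exactly. Their poses are not given: they have to be found in the camera images.
- receiver_white: Small white radio receiver, 62 mm wide (its y), 48 mm front to back (its x), 16 mm thick, about 50 to 80 g, loose, lying face up on the table. Origin: centre of its underside; z out of its face; -x points to its front edge (the row of round buttons lies along the front half, the dark display along the back half). Best gripped across its 62 mm width.
- receiver_front (a point): Middle of the white receiver's front edge (the button edge): 24 mm in front of its origin and 8 mm above its underside.
- receiver_grey: A second receiver of the same shape in grey, lying on the table; not part of the job, leave it alone.
- dock: The update dock, fixed to the table: grey base plate 150 x 200 x 16 mm (x, y, z) with the sloping aluminium bed on its left half and the black port housing on its right front. Origin: centre of the base's underside; -x is its front, facing the robot. Behind the port housing lies a low grey case, its top 42 mm above the table.
- dock_bed: The dock's sloping bed: aluminium plate with a dark rubber top, 46 mm wide (narrower than the receiver), 104 mm long, rising 25 degrees away from the dock's front. Origin: on its surface, at the middle of the bottom ledge's inner face, 46 mm above the table. x runs up the slope, y to the left, z normal to the surface. A seated receiver has its origin at x = 24, y = 0, z = 0 mm and the same axes.
- hold_down (a joint): Angle of the hold-down arm, rad: 0 with its rubber pad resting on a seated receiver, 2.0 pointing straight up, 2.5 rear stop, -0.15 lowest over an empty bed. Starts at 2.1 to 2.4, leaning back. Damped hinge with 0.03 N m friction: the arm (150 g) stays where it is left near upright and sinks slowly by its own weight once tipped 0.6 rad or more past upright towards the dock's front.
- hold_down_knob (a point): Centre of the red ball knob (19 mm diameter) at the arm's free end, 82 mm from the hinge axis. The arm is a steel bar 11 mm wide and 6 mm thick from the hinge to the knob.
- hold_down_hinge (a point): Point on the hinge axis of the hold-down arm, which runs along the bed's y axis: 86 mm up the slope from the ledge, 24 mm above the bed's surface.
- stick: Black memory stick, 78 mm long (its x), 21 wide (y), 10 thick (z), 22 g. Metal plug, 20 mm long, 12 x 5 mm, at its +x end. Starts upright in the wooden stand, plug down, its upper 44 mm showing, broad faces looking along the stand's x. Origin: middle of its length and width, on one broad face, 5.5 mm from its centre line.
- stick_plug (a point): Tip of the stick's metal plug, on the stick's centre line.
- stick_top (a point): Middle of the other end of the stick (its upper end while it stands), 78 mm from the plug tip.
- stick_stand: Pale wooden block, 40 x 110 x 42 mm (x, y, z), fixed to the table, with three slots in a row along y, 34 mm apart; the stick stands in the middle one, its plug tip 8 mm above the table. Origin: centre of its underside.
- port_mouth (a point): Centre of the mouth of the dock's recessed port: an upright pocket in the top of the black housing, 56 mm above the table, 14.5 mm along the dock's x and 24.5 mm along its y. The housing is 42 x 48 mm.
- port_floor (a point): Centre of the port's floor, 38 mm below its mouth; the lower 18 mm of the pocket taper to about 9 x 17 mm to guide the plug. A stick standing fully in the port has its plug tip here and its upper 40 mm outside.
- ledge (a point): Middle of the top inner edge of the bed's bottom ledge, 8 mm above the bed's surface. The ledge carries four brass contact pins (sprung, they offer no resistance). At each of its ends a lip, also 8 mm high, reaches 11 mm up the slope; the lips stand about 67 mm apart at the ledge and flare to about 71 mm.

How it is judged:
By the outcome, as a careful person would: the job done as asked, in the order asked, and still so for the second after the job is handed in, with the robot touching nothing.
It also fails if it takes over 72 s, if anything falls off the work surface, if the arm or the gripper's body presses on something with over 40 N, if the wrist force passes 120 N, or if a joint passes its speed limit or range.

### The arm

A 6-joint arm with a two-finger parallel gripper is mounted at the origin on a cart in front of the work surface, level with it; the furniture and walls round the work are solid. World frame = base frame: x ahead of the robot, y to its left, z up, the work surface at z = 0. Lengths are in m, angles in rad, forces in N, time in s.
With the tool pointing down it reaches from about 0.35 to 0.8 m from the base axis. Payload 7.3 kg.
Tool frame: the origin (TCP) lies on the centre line of the jaws, within the pads' length; the fingertips stand 11 mm ahead of it and the grasp point (between the pads) lies 8 mm behind it; z points along the fingers, y is the line along which they close (so a half turn about z gives the same grasp; the last joint's range is limited). The gripper opens to 85 mm and grips with 20 to 120 N. Pads are 22 mm wide; open, the fingers measure 114 mm over their backs; the gripper's body (76 mm by 85 mm) begins 54 mm behind the grasp point. The pads swing forward as they close: fully open they stand 13 mm farther back than shut.
Start: joints at [1.105, 0.342, 1.524, -0, 1.275, -0.146], TCP at [0.165, 0.498, 0.242] pointing down, gripper open.
Joint ranges: [-2.53, 2.53], [-0.77, 2.02], [0.04, 2.7], [-1, 4.14], [0.28, 2.66], [-3.11, 3.11]. Speed limits (rad/s): [2.57, 2.57, 3.14, 3.14, 3.14, 3.14].

### API

Orientations are given as a unit quaternion [x, y, z, w].
In Python, from workcell import reach, move_straight, movej, command_gripper, hold, solve_ik, read_state, get_image, camera_model, PlanningError, finish_job, search_frame, masks_of gives the robot as it stands. Calls block until the motion is done:
- reach(position, orientation): joint-space move of the TCP to a pose.
- move_straight(position, orientation=None, speed=0.15, max_force=None): straight line of the TCP; orientation=None keeps the orientation; speed is the mean speed in m/s. With max_force (N) it stops when the force on the tool has changed by that much, and returns True; else False.
- movej(angles): joint-space move.
- command_gripper(opening, force=None): finger opening in m; force is the grip in N (None keeps the last); returns when the fingers have stopped.
- hold(seconds).
- solve_ik(position, orientation): joint angles nearest the present ones, or None.
- read_state(): the state.
- get_image(name): name is "scene" or "top"; returns (picture, depth): 384x512x3 uint8, red, green, blue; 384x512 float32, m along the optical axis (not along the pixel's ray), 0 where there is no reading.
- camera_model(name): a dict with "K" (3x3 intrinsics, pixels), "k1" (the pictures are not rectified: a ray, as slopes to the right and down, at radius r is drawn at 1 + k1 r^2 times it, then the intrinsics apply), "R" (3x3) and "t" (3): a world point X has camera coordinates R X + t. Camera axes: x right, y down, z forward; pixel columns grow to the right and rows downward; lengths in m; the calibration is good to about 2 mm. A picture is of the moment at which its call begins. camera_model takes no time and is no camera call.
A pose or a line that the arm cannot do raises PlanningError and nothing moves.
- finish_job(): hands the job in; it is judged then, once.
Trained networks look in the newest picture that a camera, given by its name, has taken for a name from the list of things; names that differ only in an ending like _2 or _b are one class to them, and where a whole thing is asked for, a point or a joint stands for the part that bears it (a point fixed in the world has none). Each returns a list of dicts, best first, with "confidence" (0 to 1); they miss things now and then, are a little off and sometimes report something else, mostly with a low value. They report only what shows in the picture. A call takes as long as a camera call.
- search_frame(name, camera): "rect" ([left, top, right, bottom] in pixels, round what is visible of it).
- masks_of(name, camera): "mask" (384x512 bool, what is visible of it) and "rect" ([left, top, right, bottom] in pixels, round what is visible of it).
The state is a dict: "time_s": time; "joint_positions": joint angles; "dq": joint speeds; "tau": joint torques, N m; "eef_pos": TCP position; "eef_rot": TCP orientation; "contact_force": force on the tool from outside, world axes, zero at the start; "torque": the same for the moment, N m; "grip_width": finger opening in m; "grip_force": force on a finger pad.
Only numpy, scipy, OpenCV 4.12 (cv2) and the standard library are available. Lean on these libraries where they do the work, as an engineer would, in place of code of your own. Each camera call takes 0.05 s, during which the arm holds its last target. There are 200 camera calls.

## Working session

There is one attempt and no reset: what is moved stays moved. The work goes in short steps, each a Python script; the robot and the scene stay as the last script left them, time stands still between calls to the robot, and variables do not carry over. Pictures are saved under pics/ and viewed, at most 10 in all, crops included, and the job is handed in when it is done.

```bash
ls; mkdir -p pics; cat > h.py <<'E'
import numpy as np, cv2
from workcell import *
from scipy.spatial.transform import Rotation as Ro
def pts(cam, depth, mask=None):
    """world points (H,W,3) from depth"""
    c=camera_model(cam);K=np.array(c["K"]);k=c["k1"];R=np.array(c["R"]);t=np.array(c["t"])
    v,u=np.mgrid[0:384,0:512].astype(float)
    x=(u-K[0,2])/K[0,0];y=(v-K[1,2])/K[1,1]
    xu,yu=x.copy(),y.copy()
    for _ in range(10):
        f=1+k*(xu**2+yu**2);xu,yu=x/f,y/f
    P=np.stack([xu*depth,yu*depth,depth],-1)
    W=(P-t)@R
    W[depth<=0]=np.nan
    return W
def down(yaw): # tool z down, tool y at angle yaw from world y
    return (Ro.from_euler('z',yaw)*Ro.from_euler('x',np.pi)).as_quat()
E
python3 - <<'E'
from h import *
for c in("scene","top"):
    im,d=get_image(c); np.savez(f"{c}0.npz",im=im,d=d)
    cv2.imwrite(f"pics/{c}0.png",cv2.resize(im[:,:,::-1],(800,600),interpolation=cv2.INTER_CUBIC))
    W=pts(c,d)
    for n in("receiver_white","receiver_grey","dock","dock_bed","hold_down","hold_down_knob","stick","stick_stand","port_mouth"):
        try:
            r=masks_of(n,c)
            for q in r[:2]:
                m=q["mask"]; print(c,n,round(q["confidence"],2),q["rect"],np.nanmedian(W[m],0).round(3),np.nanpercentile(W[m],[3,97],axis=0).round(3).tolist())
        except Exception as e: print(c,n,e)
s=read_state();print(s["time_s"],s["eef_rot"],s["eef_pos"])
m=camera_model("top");print(m["t"],m["K"])
E
```

```text
pics
workcell.py
scene receiver_white 0.73 [304.0, 246.0, 330.6, 268.9] [ 0.452 -0.238  0.016] [[0.432, -0.267, 0.006], [0.477, -0.21, 0.02]]
scene receiver_white 0.6 [150.3, 161.2, 157.7, 177.0] [0.459 0.321 0.072] [[0.454, 0.314, 0.047], [0.467, 0.335, 0.089]]
scene receiver_grey 0.82 [361.5, 252.1, 383.8, 269.9] [ 0.503 -0.376  0.016] [[0.48, -0.405, 0.005], [0.532, -0.347, 0.021]]
scene dock 0.73 [225.5, 141.2, 304.6, 229.0] [ 0.557 -0.01   0.026] [[0.5, -0.107, 0.011], [0.636, 0.077, 0.131]]
scene dock_bed 0.8 [236.4, 140.2, 267.2, 200.4] [0.577 0.027 0.069] [[0.518, 0.006, 0.018], [0.614, 0.063, 0.184]]
scene hold_down 0.55 [253.5, 137.7, 262.0, 169.2] [0.594 0.028 0.149] [[0.584, 0.022, 0.107], [0.602, 0.036, 0.195]]
scene stick 0.64 [147.4, 158.7, 157.0, 176.4] [0.459 0.321 0.069] [[0.454, 0.314, 0.043], [0.467, 0.335, 0.089]]
scene stick_stand 0.83 [135.9, 159.9, 172.4, 188.7] [0.448 0.313 0.038] [[0.44, 0.271, 0.006], [0.478, 0.377, 0.047]]
scene stick_stand 0.62 [236.1, 140.0, 267.3, 199.0] [0.578 0.027 0.07 ] [[0.517, 0.006, 0.017], [0.617, 0.069, 0.189]]
scene port_mouth
[... 1307 characters left out ...]
, 141.5, 207.4] [0.462 0.318 0.084] [[0.457, 0.313, 0.054], [0.466, 0.329, 0.088]]
top stick_stand 0.66 [119.8, 198.1, 159.2, 213.8] [0.462 0.312 0.041] [[0.443, 0.27, 0.008], [0.482, 0.374, 0.046]]
top port_mouth 0.94 [220.6, 144.9, 281.4, 200.0] [ 0.571 -0.011  0.02 ] [[0.505, -0.105, 0.012], [0.644, 0.082, 0.114]]
top port_mouth 0.35 [129.5, 205.7, 144.2, 208.4] [0.46  0.319 0.081] [[0.457, 0.313, 0.041], [0.467, 0.332, 0.088]]
1.0 [1.59208864e-01 9.87244920e-01 6.42432525e-05 2.62870521e-05] [0.16503744 0.49840313 0.24234063]
[-0.03796473  0.50950493  1.05040486] [[360.80117135   0.         255.88831713]
 [  0.         360.80117135 193.84250799]
 [  0.           0.           1.        ]]
```

```bash
python3 - <<'E'
import numpy as np,cv2
a=np.load("top0.npz")["im"][:,:,::-1];b=np.load("scene0.npz")["im"][:,:,::-1]
A=cv2.resize(a[130:230,110:390],None,fx=2.857,fy=2.857,interpolation=cv2.INTER_CUBIC)
B=cv2.resize(b[130:280,125:395],None,fx=2.0,fy=2.0,interpolation=cv2.INTER_CUBIC)
B=cv2.copyMakeBorder(B,0,0,0,A.shape[1]-B.shape[1],cv2.BORDER_CONSTANT)
cv2.imwrite("pics/c1.png",np.vstack([A,B]))
c=np.hstack([cv2.resize(a[195:230,300:345],(400,311),interpolation=cv2.INTER_CUBIC),cv2.resize(b[240:275,298:343],(400,311),interpolation=cv2.INTER_CUBIC)])
cv2.imwrite("pics/c2.png",c)
E
```

```text
(no output)
```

View pics/c1.png

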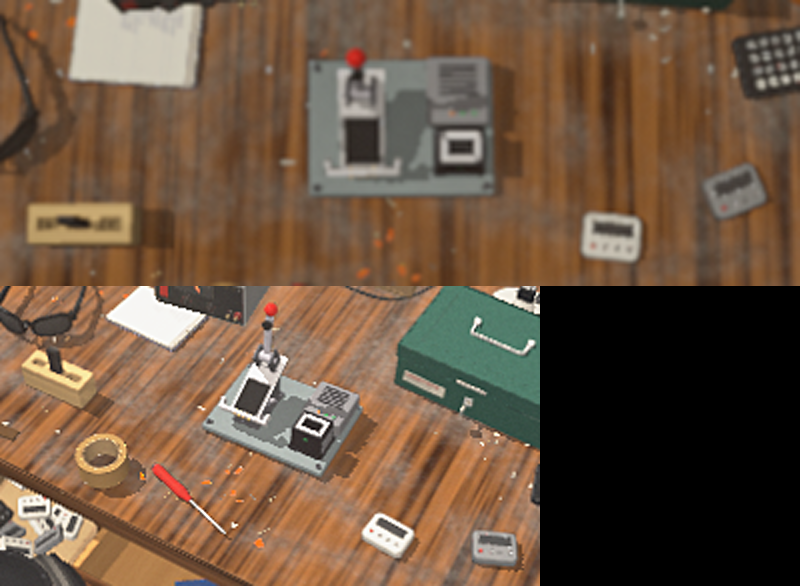

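View pics/c2.png

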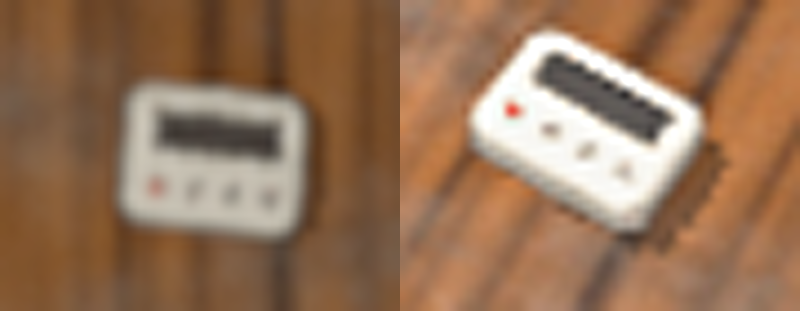

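```bash
cat > fit.py <<'E'
from h import *
def rect(P,name):
    P=P[np.isfinite(P).all(-1)]
    # drop isolated points
    from scipy.spatial import cKDTree
    t=cKDTree(P[:,:2]); n=np.array([len(q) for q in t.query_ball_point(P[:,:2],0.007)]); P=P[n>=6]
    r=cv2.minAreaRect((P[:,:2]*1000).astype(np.float32))
    print(name,len(P),"ctr",np.round(r[0],1),"size",np.round(r[1],1),"ang",round(r[2],1),"z",(np.median(P[:,2])*1000).round(1),"mean",(P[:,:2].mean(0)*1000).round(1))
def box(W,x0,x1,y0,y1,z0,z1):
    with np.errstate(invalid='ignore'):
        return (W[...,0]>x0)&(W[...,0]<x1)&(W[...,1]>y0)&(W[...,1]<y1)&(W[...,2]>z0)&(W[...,2]<z1)
E
python3 - <<'E'
from fit import *
for c in("top","scene"):
    f=np.load(c+"0.npz");W=pts(c,f["d"]);im=f["im"].astype(int)
    print(c,"table z",np.nanmedian(W[box(W,.4,.5,-.15,.0,-.02,.02)][:,2]))
    rect(W[box(W,.40,.52,-.3,-.17,.010,.03)],"recv")
    rect(W[box(W,.47,.68,-.15,.12,.008,.024)],"base")
    rect(W[box(W,.47,.60,-.12,-.02,.050,.064)],"housing")
    rect(W[box(W,.40,.52,.22,.4,.034,.05)],"stand")
    rect(W[box(W,.40,.52,.27,.36,.052,.1)],"stick"); 
    P=W[box(W,.40,.52,.27,.36,.078,.1)];print("sticktop",len(P),P.mean(0),P.max(0))
    dark=im.sum(-1)<170
    rect(W[box(W,.47,.68,-.0,.08,.04,.12)&dark],"rubber")
    Q=W[box(W,.49,.66,-.01,.07,.04,.2)]
    P=W[box(W,.47,.68,-.03,.09,.043,.1)]
    for x in np.arange(.50,.65,.006):
        q=P[abs(P[:,0]-x)<.003]
        if len(q)>3: print("x%.3f n%d z %.3f..%.3f y %.3f..%.3f"%(x,len(q),np.percentile(q[:,2],10),q[:,2].max(),q[:,1].min(),q[:,1].max()))
    red=(im[...,0]>150)&(im[...,1]<70)&box(W,.5,.7,-.05,.1,.1,.3)
    P=W[red];print("knob",len(P),P.mean(0),P.min(0),P.max(0))
E
```

```text
top table z 0.0001755924785705102
recv 310 ctr [ 458.9 -239.6] size [63.3 48.1] ang 84.7 z 16.0 mean [ 458.6 -238.6]
base 1624 ctr [575.1 -11.7] size [148.7 197.5] ang 1.7 z 16.2 mean [562.4   2.9]
housing 183 ctr [547.6 -73.4] size [41.7 48. ] ang 4.1 z 56.7 mean [547.6 -73.3]
stand 405 ctr [462.6 325.1] size [ 39.9 109.7] ang 1.1 z 42.0 mean [462.2 322.5]
stick 44 ctr [461.1 323.1] size [ 9.2 21. ] ang 3.9 z 83.8 mean [460.9 321.4]
sticktop 29 [0.46132418 0.32296716 0.08513389] [0.46635219 0.33335684 0.08835484]
rubber 144 ctr [551.4  27.3] size [39.4 29.9] ang 5.0 z 58.3 mean [551.6  27.3]
x0.518 n37 z 0.049..0.055 y -0.007..0.064
x0.524 n41 z 0.044..0.057 y -0.007..0.064
x0.530 n37 z 0.045..0.059 y -0.010..0.067
x0.536 n37 z 0.048..0.056 y -0.010..0.050
x0.542 n35 z 0.052..0.058 y 0.008..0.049
x0.548 n35 z 0.054..0.060 y 0.008..0.049
x0.554 n31 z 0.056..0.062 y 0.008..0.050
x0.560 n30 z 0.060..0.068 y 0.008..0.049
x0.566 n30 z 0.062..0.071 y 0.008..0.049
x0.572 n33 z 0.065..0.074 y 0.008..0.049
x0.578 n35 z 0.068..0.073 y 0.008..0.052
x0.584 n35 z 0.069..0.078 y 0.008..0.052
x0.5
[... 1299 characters left out ...]
05..0.050
x0.566 n38 z 0.063..0.073 y 0.005..0.052
x0.572 n30 z 0.065..0.075 y 0.007..0.053
x0.578 n25 z 0.068..0.096 y 0.007..0.051
x0.584 n44 z 0.069..0.096 y 0.006..0.052
x0.590 n38 z 0.073..0.095 y 0.006..0.051
x0.596 n26 z 0.051..0.096 y 0.006..0.053
x0.602 n17 z 0.056..0.097 y 0.006..0.041
x0.608 n7 z 0.081..0.088 y 0.006..0.043
x0.614 n9 z 0.083..0.092 y 0.008..0.032
knob 25 [0.60040589 0.02710815 0.18976546] [0.59505114 0.02180736 0.18299391] [0.60717976 0.03406268 0.19816865]
  return _methods._mean(a, axis=axis, dtype=dtype,
  ret = ret.dtype.type(ret / rcount)
fit.py:8: RuntimeWarning: Mean of empty slice.
  print(name,len(P),"ctr",np.round(r[0],1),"size",np.round(r[1],1),"ang",round(r[2],1),"z",(np.median(P[:,2])*1000).round(1),"mean",(P[:,:2].mean(0)*1000).round(1))
  ret = um.true_divide(
```

```bash
cat >> h.py <<'E'
DY=np.radians(1.4); RY=np.radians(-5.5)
Rrec=Ro.from_euler('z',RY); Prec=np.array([.4576,-.2392,0])
Rbed=Ro.from_euler('z',DY)*Ro.from_euler('y',-np.radians(25)); Pbed=np.array([.5255,.028,.046])
bed=lambda x,y,z: Pbed+Rbed.apply([x,y,z])
TX=Ro.from_euler('x',np.pi)
def tool(R,flip): return (R*TX*Ro.from_euler('z',np.pi*flip)).as_quat()
E
python3 - <<'E'
from h import *
J=lambda p,q:(lambda s:None if s is None else np.round(s,2))(solve_ik(list(p),list(q)))
for f in(0,1):
    print(f,"rec",J(Prec+[0,0,.01],tool(Rrec,f)),J(Prec+[0,0,.12],tool(Rrec,f)))
    print("bed",J(bed(27,0,0)*0+bed(.027,0,.01),tool(Rbed,f)),J(bed(.03,0,.08),tool(Rbed,f)))
    D=Ro.from_euler('z',DY)
    print("arm",J([.63,.03,.19],tool(D,f)),J([.54,.03,.09],tool(D,f)))
    T=Ro.from_euler('z',DY+np.pi/2)
    print("stick",J([.461,.3235,.063],tool(T,f)),J([.547,-.074,.13],tool(T,f)))
f=np.load("top0.npz");W=pts("top",f["d"]);
from fit import box
P=W[box(W,.53,.57,-.095,-.05,0,.052)];print(len(P),P.mean(0),P.min(0),P.max(0),np.median(P,0))
im=f["im"].astype(int).sum(-1)
m=box(W,.52,.58,-.11,-.04,-1,.07); r,c=np.where(m); print(r.min(),r.max(),c.min(),c.max())
print(im[r.min()-1:r.max()+2,c.min()-1:c.max()+2])
print((W[r.min()-1:r.max()+2,c.min()-1:c.max()+2,2]*1000).round(0).astype(int))
E
```

```text
0 rec [-0.63  0.63  1.8  -0.    0.71  1.04] [-0.63  0.46  1.72 -0.    0.97  1.04]
bed None [-0.13  0.3   2.06  0.19  0.36  1.25]
arm [-0.07  0.58  1.29 -0.    1.28  1.47] [-0.09  0.54  1.68 -0.    0.93  1.46]
stick [ 0.48  0.61  1.63 -0.    0.9   0.45] [-0.27  0.5   1.6   0.    1.03 -0.3 ]
1 rec [-0.63  0.63  1.8  -0.    0.71 -2.1 ] [-0.63  0.46  1.72 -0.    0.97 -2.1 ]
bed None [-0.13  0.3   2.06  0.19  0.36 -1.89]
arm [-0.07  0.58  1.29 -0.    1.28 -1.67] [-0.09  0.54  1.68 -0.    0.93 -1.68]
stick [ 0.48  0.61  1.63 -0.    0.9  -2.69] [-0.27  0.5   1.6   0.    1.03  2.84]
40 [ 0.55102964 -0.07516137  0.0282772 ] [ 0.54392382 -0.08574821  0.01599236] [ 0.55527593 -0.06381048  0.04432896] [ 0.55233914 -0.07505883  0.02475286]
171 191 259 281
[[274 256 279 351 388 393 389 389 392 396 386 382 383 374 372 379 382 372
  371 383 389 383 328 261 217]
 [275 258 280 353 389 393 390 391 390 390 389 391 390 389 387 387 387 384
  381 384 389 381 328 262 218]
 [274 259 272 332 363 366 365 362 363 362 359 360 358 360 360 357 356 355
  356 356 355 349 306 257 220]
 [277 276 265 269 276 276 273 27
[... 13942 characters left out ...]
   15
                    17                   14                   21
                    14]
 [                  17                   14                   16
                    19                   20                   14
                    14                   10                   18
                    15                   14                   15
                    19                   17                   14
                    16                   16                   14
                    18                   18                   15
                    19                   16                   13
                    16]]<stdin>:16: RuntimeWarning: invalid value encountered in cast
```

```bash
cat >> h.py <<'E'
def tilt(R,a,flip=0): # tool tilted a deg about object's y (away from object's normal, handle towards +x)
    return (R*Ro.from_euler('y',np.radians(a))*TX*Ro.from_euler('z',np.pi*flip)).as_quat()
E
python3 - <<'E'
from h import *
J=lambda p,q:(lambda s:None if s is None else np.round(s,2).tolist())(solve_ik(list(p),list(q)))
for a in(4,8,10,12,15,18):
    print(a,J(Prec+[0.003,0,.008],tilt(Rrec,a)),J(bed(.026,0,.008),tilt(Rbed,a)),J(bed(.035,0,.06),tilt(Rbed,a)),(Ro.from_quat(tilt(Rbed,a)).apply([0,0,1])).round(2))
E
```

```text
4 [-0.61, 0.66, 1.74, -0.05, 0.8, 1.09] [-0.12, 0.48, 2.0, 0.16, 0.31, 1.28] [-0.12, 0.36, 1.99, 0.12, 0.44, 1.32] [ 0.36  0.01 -0.93]
8 [-0.59, 0.69, 1.68, -0.08, 0.89, 1.14] [-0.11, 0.49, 1.94, 0.1, 0.42, 1.36] [-0.11, 0.38, 1.93, 0.08, 0.54, 1.37] [ 0.29  0.01 -0.96]
10 [-0.58, 0.71, 1.65, -0.1, 0.94, 1.15] [-0.11, 0.5, 1.91, 0.07, 0.48, 1.38] [-0.11, 0.39, 1.9, 0.06, 0.6, 1.39] [ 0.26  0.01 -0.97]
12 [-0.57, 0.72, 1.63, -0.11, 0.98, 1.17] [-0.1, 0.5, 1.88, 0.06, 0.54, 1.4] [-0.11, 0.4, 1.87, 0.05, 0.65, 1.4] [ 0.22  0.01 -0.97]
15 [-0.56, 0.75, 1.58, -0.13, 1.05, 1.19] [-0.1, 0.52, 1.83, 0.04, 0.62, 1.42] [-0.1, 0.42, 1.82, 0.03, 0.73, 1.42] [ 0.17  0.   -0.98]
18 [-0.55, 0.77, 1.54, -0.15, 1.12, 1.2] [-0.1, 0.54, 1.79, 0.02, 0.7, 1.43] [-0.1, 0.44, 1.78, 0.02, 0.8, 1.43] [ 0.12  0.   -0.99]
```

```bash
python3 - <<'E'
from h import *
q=tilt(Rrec,8)
up=-Ro.from_quat(q).apply([0,0,1])
g=Prec+Rrec.apply([.004,0,0])
reach((g+[0,0,.006]+up*.07).tolist(),q.tolist())
command_gripper(.078,force=30)
move_straight((g+[0,0,.025]).tolist(),speed=.15)
hit=move_straight((g+[0,0,.004]).tolist(),speed=.05,max_force=4)
s=read_state();print(hit,s["eef_pos"],s["contact_force"],s["time_s"])
z=s["eef_pos"][2]
if hit: move_straight((g+[0,0,z+.004]).tolist(),speed=.05)
command_gripper(.04,force=30)
s=read_state();print(s["eef_pos"],s["grip_width"],s["grip_force"],s["contact_force"])
np.save("h.npy",s["eef_pos"])
move_straight((np.array(s["eef_pos"])+[0,0,.08]).tolist(),speed=.15)
s=read_state();print(s["grip_width"],s["grip_force"],s["contact_force"],s["time_s"])
for c in("scene","top"):
    im,d=get_image(c); np.savez(c+"1.npz",im=im,d=d)
a=np.load("scene1.npz")["im"][:,:,::-1]
cv2.imwrite("pics/s1.png",cv2.resize(a[150:290,230:400],(728,600),interpolation=cv2.INTER_CUBIC))
E
```

```text
False [ 0.46151101 -0.23953823  0.00381707] [-0.2766221  -0.43879483 -0.89172808] 5.1833
[ 0.46304054 -0.24087128  0.00647629] 0.06060363338985666 40.376979627180845 [-0.67265737 -0.1552733  15.513018  ]
0.06037865795231225 32.59303577011451 [ 0.11560191  1.11163578 -0.26864009] 6.175
```

View pics/s1.png

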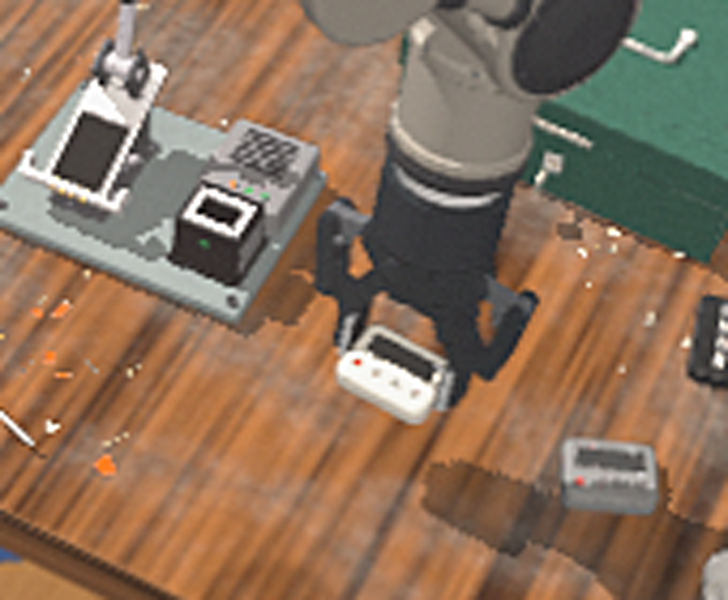

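```bash
python3 - <<'E'
from h import *
p=np.array(read_state()["eef_pos"]);q=tilt(Rbed,8).tolist()
move_straight((p+[0,0,.05]).tolist(),speed=.2)
reach(bed(.040,0,.09).tolist(),q)
move_straight(bed(.040,0,.022).tolist(),q,speed=.15)
hit=move_straight(bed(.040,0,.002).tolist(),q,speed=.03,max_force=5)
def b(): 
    s=read_state();print(s["time_s"],"bed",(Rbed.inv().apply(np.array(s["eef_pos"])-Pbed)*1000).round(1),"F",Rbed.inv().apply(s["contact_force"]).round(1),s["grip_width"]);return s
print(hit);b()
for c in("scene","top"):
    im,d=get_image(c); np.savez(c+"2.npz",im=im,d=d)
a=np.load("scene2.npz")["im"][:,:,::-1];t=np.load("top2.npz")["im"][:,:,::-1]
cv2.imwrite("pics/s2.png",np.hstack([cv2.resize(a[140:240,215:315],(400,400),interpolation=cv2.INTER_CUBIC),cv2.resize(t[140:210,215:285],(400,400),interpolation=cv2.INTER_CUBIC)]))
E
```

```text
True
8.8667 bed [40.2  0.   6.5] F [1.1 0.5 2.8] 0.06028977284011013
```

View pics/s2.png

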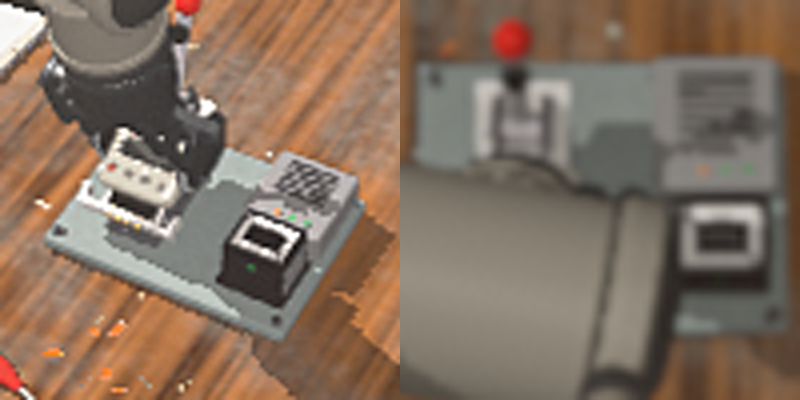

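```bash
python3 - <<'E'
from h import *
q=tilt(Rbed,8).tolist()
def b(): 
    s=read_state();print(s["time_s"],"bed",(Rbed.inv().apply(np.array(s["eef_pos"])-Pbed)*1000).round(1),"F",Rbed.inv().apply(s["contact_force"]).round(1),s["grip_width"]);return s
print(move_straight(bed(.018,0,.0065).tolist(),q,speed=.03,max_force=8));s=b()
for c in("scene","top"):
    im,d=get_image(c); np.savez(c+"3.npz",im=im,d=d)
a=np.load("scene3.npz")["im"][:,:,::-1]
cv2.imwrite("pics/s3.png",cv2.resize(a[150:220,220:290],(600,600),interpolation=cv2.INTER_CUBIC))
E
```

```text
True
9.475 bed [26.8 -0.1  6.5] F [1.8 0.1 2. ] 0.06053578436077732
```

View pics/s3.png

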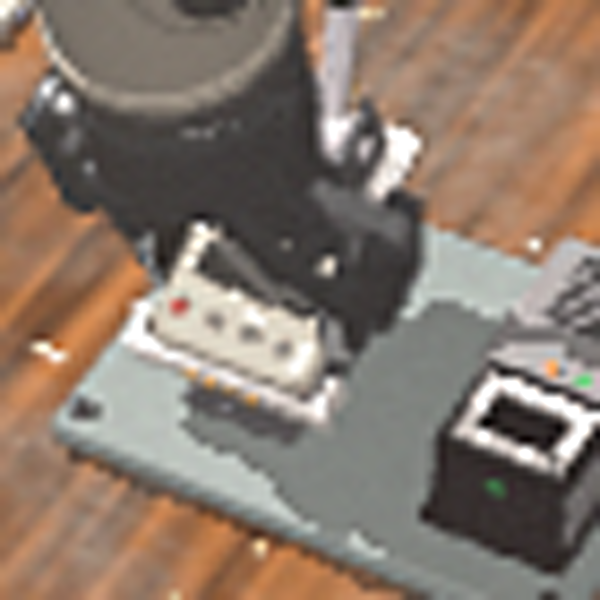

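```bash
python3 - <<'E'
from h import *
q=tilt(Rbed,8).tolist()
def b(): 
    s=read_state();print(s["time_s"],"bed",(Rbed.inv().apply(np.array(s["eef_pos"])-Pbed)*1000).round(1),"F",Rbed.inv().apply(s["contact_force"]).round(1),s["grip_width"]);return s
print(move_straight(bed(.015,0,.0055).tolist(),q,speed=.03,max_force=10));b()
command_gripper(.076);s=b()
up=-Ro.from_quat(q).apply([0,0,1])
p=np.array(s["eef_pos"])+up*.10
move_straight(p.tolist(),speed=.2)
move_straight((p+[-.10,.0,.06]).tolist(),speed=.25)
for c in("scene","top"):
    im,d=get_image(c); np.savez(c+"4.npz",im=im,d=d)
a=np.load("scene4.npz")["im"][:,:,::-1];t=np.load("top4.npz")["im"][:,:,::-1]
cv2.imwrite("pics/s4.png",np.hstack([cv2.resize(a[150:220,215:285],(400,400),interpolation=cv2.INTER_CUBIC),cv2.resize(t[145:205,210:270],(400,400),interpolation=cv2.INTER_CUBIC)]))
from fit import box
for c in("top","scene"):
    f=np.load(c+"4.npz");W=pts(c,f["d"]);B=Rbed.inv().apply((W-Pbed).reshape(-1,3)).reshape(W.shape)
    m=box(B,-.004,.06,-.04,.04,.012,.021);P=B[m];print(c,len(P),np.percentile(P,[2,50,98],axis=0).round(4).tolist())
    r=cv2.minAreaRect((P[:,:2]*1000).astype(np.float32));print(r)
    im=f["im"].astype(int);red=(im[...,0]>150)&(im[...,1]<70)&box(W,.5,.7,-.05,.1,.1,.3);print("knob",red.sum(),W[red].mean(0) if red.any() else 0)
print(read_state()["time_s"])
E
```

```text
True
9.8333 bed [26.8 -0.1  6.5] F [2.1 1.1 3. ] 0.06048186331303337
10.1333 bed [26.5 -0.1  6.2] F [ 0.2 -0.5  0.1] 0.07601810940118439
top 317 [[0.0009, -0.0271, 0.0129], [0.0248, 0.002, 0.016], [0.0467, 0.0311, 0.0197]]
((23.740711212158203, -0.417144775390625), (64.35556030273438, 46.5954475402832), 89.4297103881836)
knob 26 [0.61362886 0.03036151 0.19043376]
scene 269 [[-0.0008, -0.0291, 0.0125], [0.0203, -0.0019, 0.0171], [0.0443, 0.0278, 0.0206]]
((21.382675170898438, -1.6565513610839844), (73.59632873535156, 48.84748458862305), 88.95407104492188)
knob 24 [0.60859439 0.02707622 0.18852427]
11.5
```

View pics/s4.png

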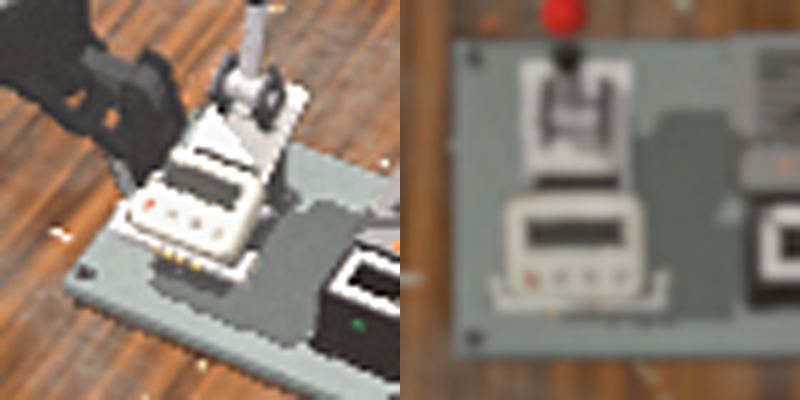

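```bash
cat > knob.py <<'E'
from fit import *
def look(n):
    for c in("top","scene"):
        im,d=get_image(c); np.savez(f"{c}{n}.npz",im=im,d=d)
        W=pts(c,d);im=im.astype(int)
        red=(im[...,0]>130)&(im[...,1]<60)&(im[...,2]<80)&box(W,.45,.7,-.02,.08,.05,.3);P=W[red]
        if len(P): 
            k=P.mean(0)-[0,0,.004]; v=k-[.593,.0297,.104]; print(c,"knob",len(P),k.round(4),"theta",round(2+np.arctan2(v[0],v[2]),2))
E
python3 - <<'E'
from knob import *
f=np.load("top4.npz");W=pts("top",f["d"]);B=Rbed.inv().apply((W-Pbed).reshape(-1,3)).reshape(W.shape)
P=B[box(B,.004,.044,-.027,.027,.012,.021)];A=np.c_[P[:,:2],np.ones(len(P))];print("plane",np.linalg.lstsq(A,P[:,2],rcond=None)[0].round(4))
q=tool(Ro.from_euler('z',DY),0).tolist()
command_gripper(0.0)
reach([.655,.03,.27],q)
move_straight([.655,.03,.174],speed=.2)
print(move_straight([.550,.029,.174],speed=.1,max_force=12))
s=read_state();print(s["eef_pos"],s["contact_force"],s["time_s"])
look(5); hold(1.5); look(6)
E
```

```text
plane [-0.0232  0.0087  0.0169]
False
[0.55051281 0.02895416 0.17412191] [ 0.36026895  0.24207116 -1.22827651] 15.0
top knob 14 [0.5189 0.0252 0.1489] theta 0.97
scene knob 13 [0.5126 0.0228 0.1407] theta 0.86
top knob 12 [0.5155 0.0249 0.0768] theta 0.09
scene knob 15 [0.5104 0.0252 0.074 ] theta 0.08
```

```bash
python3 - <<'E'
from knob import *
move_straight([.522,.0285,.13],speed=.2)
print(move_straight([.522,.0285,.082],speed=.04,max_force=4)); s=read_state();print(s["eef_pos"],s["contact_force"])
move_straight([.522,.0285,.19],speed=.2)
# go towards stand and look
T=Ro.from_euler('z',np.radians(1.1)+np.pi/2)
reach([.461,.3235,.15],tool(T,0).tolist())
command_gripper(.04,force=30)
look(7);print(read_state()["time_s"])
a=np.load("scene7.npz")["im"][:,:,::-1];t=np.load("top7.npz")["im"][:,:,::-1]
cv2.imwrite("pics/s7.png",np.hstack([cv2.resize(a[150:220,215:285],(400,400),interpolation=cv2.INTER_CUBIC),cv2.resize(t[145:205,210:270],(400,400),interpolation=cv2.INTER_CUBIC)]))
E
```

```text
True
[0.52187093 0.02847371 0.0931084 ] [-1.38944731 -0.33007509  7.52744248]
top knob 14 [0.5141 0.0254 0.0766] theta 0.09
scene knob 15 [0.5099 0.0249 0.0746] theta 0.09
20.35
```

View pics/s7.png

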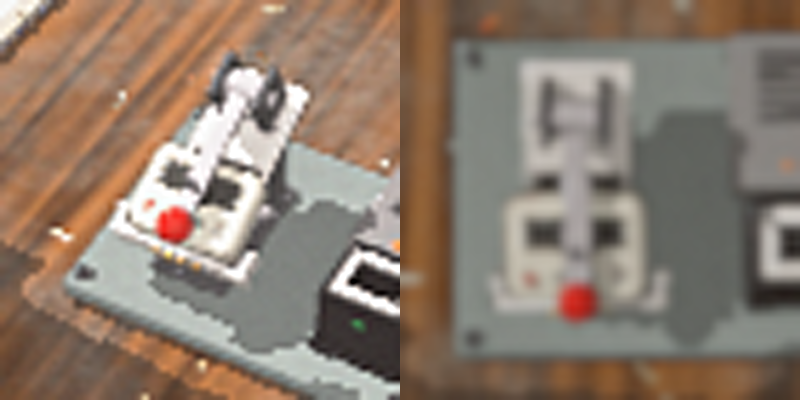

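```bash
python3 - <<'E'
from knob import *
move_straight([.461,.3235,.063],speed=.12)
print(read_state()["contact_force"])
command_gripper(0.0,force=25)
s=read_state();print(s["eef_pos"],s["grip_width"],s["grip_force"],s["contact_force"])
move_straight([.461,.3235,.15],speed=.12)
T=Ro.from_euler('z',DY+np.pi/2)
q=tool(T,0).tolist()
reach([.5455,-.0748,.175],q)
move_straight([.5455,-.0748,.120],q,speed=.12)   # plug tip about 0.12-0.055
s=read_state();print(s["eef_pos"],s["grip_width"],s["grip_force"],s["contact_force"],s["time_s"])
look(8)
a=np.load("scene8.npz")["im"][:,:,::-1];t=np.load("top8.npz")["im"][:,:,::-1]
cv2.imwrite("pics/s8.png",np.hstack([cv2.resize(a[150:230,240:320],(400,400),interpolation=cv2.INTER_CUBIC),cv2.resize(t[150:210,235:295],(400,400),interpolation=cv2.INTER_CUBIC)]))
E
```

```text
[-0.4842722   0.06176104 -0.54551901]
[0.46139289 0.32371485 0.06374416] 0.00996706881751159 32.48555660247803 [-0.46974457 -0.18534094  5.28160609]
[ 0.54589634 -0.07441318  0.12036327] 0.009984162480740286 31.862976551055908 [-0.19811523 -0.96187769 -0.27190253] 24.5833
scene knob 16 [0.5104 0.0252 0.0739] theta 0.08
```

View pics/s8.png

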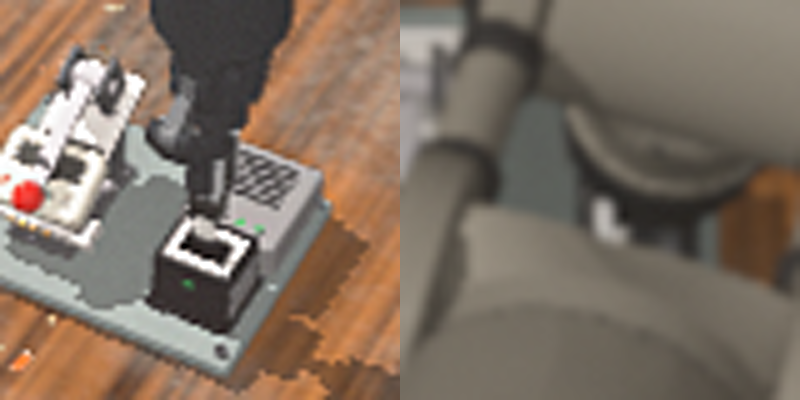

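```bash
cat >> h.py <<'E'
def proj(cam,X):
    c=camera_model(cam);K=np.array(c["K"]);p=np.array(c["R"])@np.array(X)+np.array(c["t"]);x=p[:2]/p[2];x=x*(1+c["k1"]*(x@x));return K[:2,:2]@x+K[:2,2]
E
python3 - <<'E'
from h import *
e=np.array(read_state()["eef_pos"])
M=np.array([.5455,-.0748,.056]);tip=e-[0,0,.0557]
f=lambda X:((proj("scene",X)-[240,150])*5).round(1)
print("tip",f(tip),"mouth",f(M),"dx10",f(M+[.01,0,0])-f(M),"dy10",f(M+[0,.01,0])-f(M),"dz10",f(M+[0,0,.01])-f(M))
a=np.load("scene8.npz")["im"][:,:,::-1]
I=cv2.resize(a[185:215,266:296],(600,600),interpolation=cv2.INTER_CUBIC)
g=lambda X:tuple(int(v) for v in (proj("scene",X)-[266,185]+.5)*20)
Rz=Ro.from_euler('z',DY)
loop=[M+Rz.apply([sx*.00725,sy*.01225,0]) for sx,sy in((-1,-1),(-1,1),(1,1),(1,-1))]
cv2.polylines(I,[np.array([g(p) for p in loop])],True,(0,255,255),1)
for z in(0,.02):
    loop=[tip+Rz.apply([sx*.0025,sy*.006,z]) for sx,sy in((-1,-1),(-1,1),(1,1),(1,-1))]
    cv2.polylines(I,[np.array([g(p) for p in loop])],True,(0,0,255),1)
cv2.imwrite("pics/s9.png",I)
E
```

```text
tip [207.6 235.7] mouth [206.5 247.2] dx10 [  8.  -11.3] dy10 [-15.4  -6.4] dz10 [  0.7 -11.5]
```

View pics/s9.png

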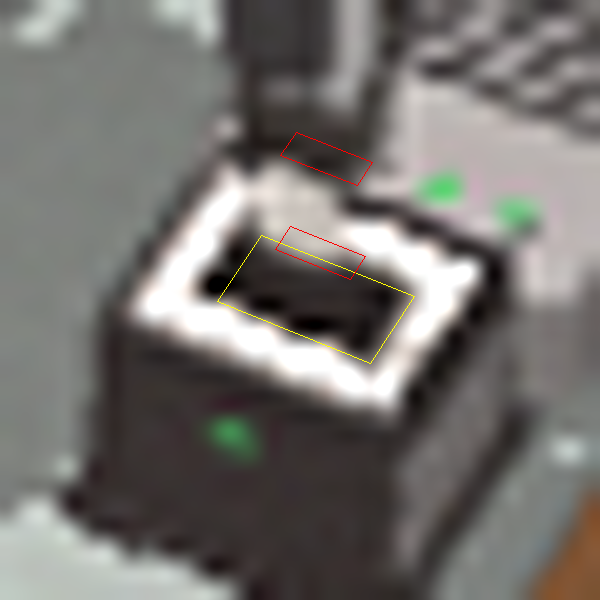

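```bash
python3 - <<'E'
from knob import *
def st():
    s=read_state();print(round(s["time_s"],2),np.round(s["eef_pos"],4),"F",np.round(s["contact_force"],1),"M",np.round(s["torque"],2),s["grip_width"])
X,Y=.5455,-.0754
move_straight([X,Y,.105],speed=.08);st()
print(move_straight([X,Y,.071],speed=.04,max_force=6));st()
E
```

```text
25.02 [ 0.5453 -0.0754  0.1048] F [ 0.5  0.1 -0.7] M [-0.01 -0.04  0.01] 0.009912590203937453
True
25.73 [ 0.5453 -0.0753  0.0754] F [0.6 0.  3.9] M [0.04 0.03 0.03] 0.010124267744698604
```

```bash
python3 - <<'E'
from knob import *
def st():
    s=read_state();print(round(s["time_s"],2),np.round(s["eef_pos"],4),"F",np.round(s["contact_force"],1),"M",np.round(s["torque"],2),s["grip_width"])
X,Y=.5453,-.0753
print(move_straight([X,Y,.070],speed=.03,max_force=10));st()
command_gripper(.016); st()
# press the top with closed fingers after release
move_straight([X,Y,.14],speed=.15)
command_gripper(0.0)
print(move_straight([X,Y,.095],speed=.05,max_force=8));st()
move_straight([X,Y,.16],speed=.2)
reach([.42,-.25,.25],tool(Ro.from_euler('z',DY+np.pi/2),0).tolist())
look(10)
for c in("top","scene"):
    W=pts(c,np.load(c+"10.npz")["d"]);P=W[box(W,.52,.575,-.10,-.045,.066,.12)];print(c,len(P),P.mean(0).round(4),np.percentile(P,[3,90,99],axis=0).round(4).tolist())
    B=Rbed.inv().apply((W-Pbed).reshape(-1,3)).reshape(W.shape)
    P=B[box(B,.003,.046,-.04,.04,.012,.02)&~box(B,-1,1,-.01,.01,-1,1)];print("recv",np.percentile(P,[2,98],axis=0).round(4).tolist())
a=np.load("scene10.npz")["im"][:,:,::-1];t=np.load("top10.npz")["im"][:,:,::-1]
cv2.imwrite("pics/s10.png",np.hstack([cv2.resize(a[145:225,225:305],(400,400),interpolation=cv2.INTER_CUBIC),cv2.resize(t[140:210,215:285],(400,400),interpolation=cv2.INTER_CUBIC)]))
E
```

```text
True
25.93 [ 0.5458 -0.0757  0.0743] F [-2.1 -0.5  6.2] M [-0.14  0.53 -0.01] 0.009949147667084535
26.17 [ 0.5458 -0.0756  0.0737] F [-0.8 -0.2 -0.2] M [-0.05  0.02  0.01] 0.016072811503160728
True
27.7 [ 0.5459 -0.0755  0.1087] F [-0.2 -0.2  7.1] M [0.04 0.05 0.02] 5.9410014269991535e-06
top knob 16 [0.5141 0.0254 0.0763] theta 0.09
scene knob 16 [0.5102 0.0251 0.0741] theta 0.08
top 39 [ 0.5448 -0.0728  0.0911] [[0.5409, -0.0819, 0.0682], [0.5506, -0.0646, 0.0986], [0.5511, -0.0628, 0.0995]]
recv [[0.0044, -0.0296, 0.0123], [0.0436, 0.0313, 0.0193]]
scene 70 [ 0.541  -0.0748  0.0861] [[0.5369, -0.0841, 0.0678], [0.5451, -0.0669, 0.0986], [0.549, -0.065, 0.1006]]
recv [[0.0044, -0.0301, 0.0131], [0.0443, 0.0291, 0.0198]]
```

View pics/s10.png

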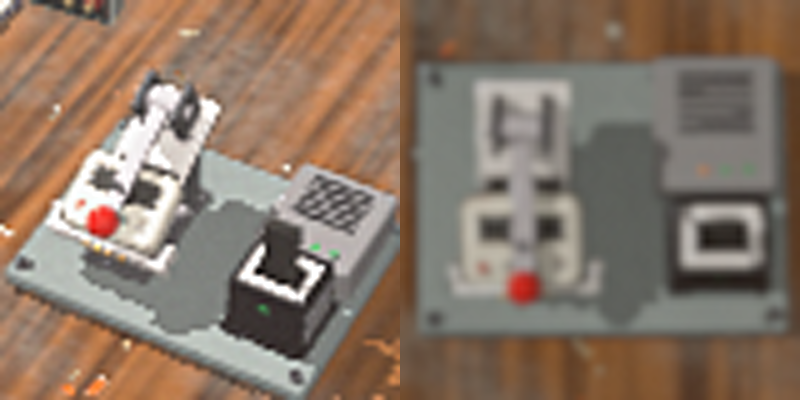

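```bash
python3 - <<'E'
from knob import *
def st():
    s=read_state();print(round(s["time_s"],2),np.round(s["eef_pos"],4),"F",np.round(s["contact_force"],1))
q=tool(Ro.from_euler('z',DY+np.pi/2),0).tolist()
reach([.42,-.15,.06],q)
print(move_straight([.42,-.15,.003],speed=.05,max_force=8));st()
move_straight([.42,-.15,.16],speed=.25)
reach([.5455,-.0745,.16],q)
move_straight([.5455,-.0745,.118],speed=.15)
print(move_straight([.5455,-.0745,.095],speed=.05,max_force=8));st()
print(move_straight([.5455,-.0745,.095],speed=.03,max_force=18));st()
hold(.3)
move_straight([.5455,-.0745,.118],speed=.05)
print(move_straight([.5455,-.0745,.095],speed=.05,max_force=8));st()
move_straight([.5455,-.0745,.17],speed=.2)
reach([.42,-.25,.25],q)
for n,c,b in(("0","top",(.44,.48,.3,.345,.075,.1)),("11","top",(.52,.575,-.10,-.045,.085,.12)),("0","scene",(.44,.48,.3,.345,.075,.1)),("11","scene",(.52,.575,-.10,-.045,.085,.12))):
    if n=="11" and c=="top": look(11)
    W=pts(c,np.load(c+n+".npz")["d"]);P=W[box(W,*b)];print(c,n,len(P),np.percentile(P[:,2],[50,70,85]).round(4),P.mean(0).round(4))
E
```

```text
True
30.91 [ 0.4197 -0.1498  0.011 ] F [-2.1  1.8 10.2]
True
33.06 [ 0.5472 -0.0752  0.1087] F [0.5 0.9 4.9]
True
33.28 [ 0.5485 -0.0755  0.1088] F [1.  0.4 5.6]
True
34.26 [ 0.5469 -0.0749  0.1087] F [ 1.2 -0.3  7.9]
top 0 31 [0.085  0.0866 0.0874] [0.4614 0.3224 0.0846]
top knob 16 [0.5141 0.0254 0.0768] theta 0.1
scene knob 17 [0.5102 0.0249 0.0743] theta 0.08
top 11 35 [0.0959 0.0975 0.0985] [ 0.551  -0.0732  0.0949]
scene 0 36 [0.0854 0.0868 0.0886] [0.4599 0.3234 0.0843]
scene 11 43 [0.0944 0.0973 0.099 ] [ 0.5471 -0.0743  0.0939]
```

```bash
python3 - <<'E'
from knob import *
W=pts("scene",np.load("scene11.npz")["d"])
im=np.load("scene11.npz")["im"].astype(int).sum(-1)
u0,v0=np.round(proj("scene",[.546,-.0745,.096])).astype(int);print(u0,v0)
print(im[v0-4:v0+16,u0-7:u0+9])
for z in(.096,.076,.056):
    print(z,[proj("scene",[.546+sx*.005,-.0745+sy*.0105,z]).round(1).tolist() for sx,sy in((-1,1),(-1,-1),(1,-1))])
r=masks_of("stick","scene")
for q in r[:2]: print(q["confidence"],q["rect"])
a=np.load("scene11.npz")["im"][:,:,::-1]
E
```

```text
282 190
[[425 596 594 553 429 596 578 551 423 249 337 345 254 291 478 447]
 [363 392 407 436 293 296 325 471 562 428 230 304 477 443 263 314]
 [370 370 369 326 233 217 213 252 298 378 505 410 211 165 282 473]
 [370 377 340 316 159 172 205 219 219 219 263 439 567 536 398 230]
 [371 349 349 307 140 168 175 174 185 166 238 485 572 555 556 524]
 [375 364 502 463 151 172 173 173 178 148 239 494 560 553 551 557]
 [371 356 191 205 147 176 177 176 176 152 239 483 564 551 543 540]
 [344 297 510 172 159 172 180 174 174 160 297 589 556 510 542 535]
 [235 420 742 151 156 176 172 175 178 160 303 597 451 423 551 549]
 [327 765 765 209 149 170 172 174 177 169 166 332 494 570 567 541]
 [646 765 507 134 163 174 176 168 174 221 311 271 149 302 500 575]
 [765 765 149 142 184 174 174 180 169 304 700 765 689 236 137 201]
 [765 283  93 160 175 181 172 170 171 180 402 765 765 765 765  81]
 [623  15  65 128 156 167 174 175 185 169 131 425 765 765 437  96]
 [765 765 674 245  90 117 155 163 175 137  84 307 632 546 106 103]
 [735 765 765 765 697 235  79 111 120  92 321 747 720 133 110 199]
 [259 381 544 765 765 765 765 685 247 323 765 765 376  72 159 277]
 [132 141 189 307 459 748 765 765 765 479 759 736 133 128 237 299]
 [147 150 142 125 153 259 383 554 765 741 765 216 119 197 326 307]
 [156 148 148 148 141 135 142 194 292 316 416 112 155 289 317 288]]
0.096 [[277.8, 189.7], [284.4, 192.4], [286.0, 190.1]]
0.076 [[277.5, 194.4], [284.1, 197.2], [285.7, 194.9]]
0.056 [[277.2, 199.1], [283.7, 201.8], [285.3, 199.5]]
0.49 [279.8, 187.8, 288.9, 205.0]
```

```bash
python3 - <<'E'
from knob import *
def st(l=""):
    s=read_state();print(l,round(s["time_s"],2),np.round(s["eef_pos"],4),"F",np.round(s["contact_force"],1),"M",np.round(s["torque"],2),round(s["grip_width"],4));return np.array(s["eef_pos"])
q=tool(Ro.from_euler('z',DY+np.pi/2),0).tolist()
X,Y=.5455,-.075
reach([X,Y,.15],q); command_gripper(.035,force=40)
move_straight([X,Y,.078],speed=.12); st("pre")
command_gripper(0.0); p=st("grip")
move_straight([X,Y,p[2]+.004],speed=.05); st("up4")
for dx,dy in((0,0),(0,.0012),(0,-.0012),(.0012,0),(-.0012,0),(0,0)):
    h=move_straight([X+dx,Y+dy,.066],speed=.03,max_force=10); p=st((dx,dy,h))
    if dx or dy or not h: pass
E
```

```text
pre 37.91 [ 0.546  -0.0751  0.0785] F [0.  0.2 0.7] M [-0.04  0.02  0.03] 0.035
grip 38.24 [ 0.5461 -0.0751  0.0789] F [-1.1  0.2  4.9] M [0.05 0.07 0.02] 0.0102
up4 38.49 [ 0.5456 -0.075   0.0833] F [ 0.   0.2 -0.2] M [-0.02 -0.07  0.01] 0.0098
(0, 0, True) 38.8 [ 0.5457 -0.075   0.0789] F [-0.9  0.5  4.8] M [0.06 0.19 0.01] 0.0099
(0, 0.0012, True) 39.01 [ 0.5458 -0.075   0.0789] F [-1.5 -0.4  7.1] M [ 0.06  0.37 -0.  ] 0.01
(0, -0.0012, True) 39.22 [ 0.5458 -0.0751  0.0789] F [-2.8  0.7  7.8] M [ 0.2  0.4 -0. ] 0.0099
(0.0012, 0, True) 39.42 [ 0.5457 -0.075   0.0789] F [-1.2  0.6  6.6] M [0.13 0.44 0.01] 0.0095
(-0.0012, 0, True) 39.63 [ 0.5457 -0.075   0.0789] F [-1.8 -0.2  7.5] M [0.07 0.38 0.02] 0.0096
(0, 0, True) 39.84 [ 0.5457 -0.075   0.0789] F [-1.3  0.1  6.3] M [0.08 0.39 0.01] 0.0099
```

```bash
python3 - <<'E'
from knob import *
def st(l=""):
    s=read_state();print(l,round(s["time_s"],2),np.round(s["eef_pos"],4),"F",np.round(s["contact_force"],1),"M",np.round(s["torque"],2),round(s["grip_width"],4));return np.array(s["eef_pos"])
X,Y=.5455,-.075
for dx,dy in((-.0015,0),(.0015,0),(0,.0012),(0,-.0012)):
    move_straight([X,Y,.089],speed=.08)
    move_straight([X+dx,Y+dy,.089],speed=.03); a=st("side")
    h=move_straight([X+dx,Y+dy,.066],speed=.05,max_force=8); p=st((dx,dy,h))
E
```

```text
side 40.38 [ 0.5443 -0.075   0.0888] F [ 2.1  0.  -1.3] M [ 0.04 -0.6  -0.01] 0.0098
(-0.0015, 0, True) 40.7 [ 0.5447 -0.0752  0.0784] F [0.1 0.2 3.3] M [-0.02 -0.15 -0.02] 0.0098
side 41.23 [ 0.5467 -0.0749  0.0885] F [-0.5  0.4 -0.6] M [-0.05 -0.01  0.02] 0.0101
(0.0015, 0, True) 41.56 [ 0.5477 -0.0753  0.0775] F [-0.9 -0.5  3.1] M [-0.03 -0.14 -0.04] 0.01
side 42.1 [ 0.5454 -0.0739  0.0889] F [ 0.3 -1.7 -0.1] M [-0.28  0.03  0.  ] 0.0098
(0, 0.0012, True) 42.44 [ 0.5465 -0.0742  0.0769] F [-0.2 -0.5  4.2] M [-0.11 -0.05 -0.  ] 0.0101
side 42.99 [ 0.5452 -0.0762  0.0886] F [ 0.4  0.3 -0.3] M [ 0.02 -0.03 -0.02] 0.0102
(0, -0.0012, True) 43.33 [ 0.5459 -0.0763  0.0762] F [ 0.2 -0.9  0.8] M [-0.06 -0.06  0.01] 0.0101
```

```bash
python3 - <<'E'
from knob import *
def st(l=""):
    s=read_state();print(l,round(s["time_s"],2),np.round(s["eef_pos"],4),"F",np.round(s["contact_force"],1),"M",np.round(s["torque"],2),round(s["grip_width"],4));return np.array(s["eef_pos"])
X,Y=.5467,-.0760
move_straight([X,Y,.089],speed=.08);st()
for f in(8,12,12):
    h=move_straight([X,Y,.064],speed=.05,max_force=f); p=st(h)
command_gripper(.018); st("open")
move_straight([X,Y,.125],speed=.15)
command_gripper(0.0)
print(move_straight([X,Y,.095],speed=.04,max_force=4));st("touch")
move_straight([X,Y,.17],speed=.2)
reach([.42,-.25,.25],tool(Ro.from_euler('z',DY+np.pi/2),0).tolist())
look(12)
im=np.load("scene12.npz")["im"].astype(int).sum(-1);print(im[188:204,276:288])
for c in("top","scene"):
    W=pts(c,np.load(c+"12.npz")["d"]);P=W[box(W,.52,.575,-.10,-.045,.085,.12)];print(c,len(P),np.percentile(P[:,2],[50,70,85]).round(4),P.mean(0).round(4))
E
```

```text
43.64 [ 0.5469 -0.076   0.0891] F [-0.2  0.8 -0.5] M [ 0.   -0.04  0.  ] 0.01
True 44.0 [ 0.5471 -0.0762  0.0756] F [ 1.  -0.4  1.7] M [-0.12 -0.13 -0.  ] 0.0098
True 44.21 [ 0.548  -0.0767  0.0744] F [-0.5 -1.1  5. ] M [-0.05  0.19  0.07] 0.0101
True 44.42 [ 0.5484 -0.0771  0.073 ] F [-2.3 -0.6  6.7] M [-0.24  0.41 -0.01] 0.01
open 44.67 [ 0.5483 -0.0768  0.0726] F [0.2 0.5 0.4] M [ 0.   -0.02  0.05] 0.0182
True
touch 45.97 [ 0.5471 -0.0761  0.1088] F [-0.2  0.5  6.8] M [0.04 0.07 0.05] -0.0
top knob 15 [0.5137 0.0253 0.0763] theta 0.09
scene knob 16 [0.5094 0.0246 0.0751] theta 0.1
[[375 363 331 268 252 336 487 589 578 545 390 205]
 [373 335 292 210 219 226 252 289 387 534 578 556]
 [351 348 315 159 193 229 220 212 197 273 481 568]
 [375 486 354 148 162 170 171 199 199 225 481 563]
 [353 193 177 162 168 172 163 174 179 235 485 558]
 [297 504 159 161 170 177 179 170 162 288 590 558]
 [414 748 356 144 178 174 177 171 164 305 596 460]
 [765 765 225 150 175 178 175 181 183 164 329 490]
 [765 509 134 161 168 176 173 176 210 330 280 147]
 [764 154 145 166 171 170 172 180 220 580 765 692]
 [283  97 158 179 173 172 172 178 182 366 765 765]
 [  8  60 131 151 172 171 178 182 170 127 433 765]
 [765 674 247  83 121 148 162 174 154 102 313 671]
 [765 765 765 702 228  72 103 140 129 342 754 730]
 [383 548 765 765 765 765 685 258 191 501 611 324]
 [145 194 306 458 750 765 765 765 488 761 711  91]]
top 31 [0.0972 0.0985 0.0992] [ 0.5483 -0.0735  0.0959]
scene 38 [0.0954 0.0966 0.0978] [ 0.5449 -0.0756  0.0935]
```

```bash
python3 - <<'E'
from knob import *
def st(l=""):
    s=read_state();print(l,round(s["time_s"],2),np.round(s["eef_pos"],4),"F",np.round(s["contact_force"],1),"M",np.round(s["torque"],2));return np.array(s["eef_pos"])
q=tool(Ro.from_euler('z',DY+np.pi/2),0).tolist()
X,Y=.5467,-.0995
reach([X,Y,.12],q); move_straight([X,Y,.08],speed=.12)
print(move_straight([X,Y,.06],speed=.04,max_force=4));st("rim")
move_straight([X,Y,.125],speed=.2)
X,Y=.5467,-.0757
move_straight([X,Y,.125],speed=.2)
move_straight([X,Y,.112],speed=.1)
for i in range(3):
    print(move_straight([X,Y,.095],speed=.05,max_force=25));st("press")
hold(.2);st()
move_straight([X,Y,.17],speed=.2)
E
```

```text
True
rim 49.26 [ 0.5472 -0.0997  0.067 ] F [-0.6 -0.3  6. ] M [0.07 0.12 0.04]
True
press 50.49 [ 0.5488 -0.0766  0.1087] F [ 0.8 -0.7  8. ] M [0.01 0.04 0.01]
True
press 50.7 [ 0.5518 -0.0773  0.1087] F [0.3 0.9 7.9] M [0.14 0.   0.01]
True
press 50.91 [ 0.5537 -0.0777  0.1084] F [0.2 0.3 7.7] M [0.1  0.06 0.01]
 51.11 [ 0.5537 -0.0777  0.1084] F [1.1 0.1 9. ] M [0.1  0.02 0.01]
```

```bash
python3 - <<'E'
from knob import *
def st(l=""):
    s=read_state();print(l,round(s["time_s"],2),np.round(s["eef_pos"],4),"F",np.round(s["contact_force"],1),"M",np.round(s["torque"],2),round(s["grip_width"],4));return np.array(s["eef_pos"])
q=tool(Ro.from_euler('z',DY),0).tolist()
X,Y=.5465,-.0757
reach([X,Y,.15],q); command_gripper(.045,force=80)
move_straight([X,Y,.080],speed=.15)
command_gripper(0.0); p=st("grip")
move_straight([X,Y,p[2]+.003],speed=.06);st("up")
print(move_straight([X,Y,.066],speed=.06,max_force=12));st("down")
print(move_straight([X,Y,.066],speed=.06,max_force=20));st("down")
look(13)
for c in("scene",):
    im=np.load("scene13.npz")["im"].astype(int).sum(-1);print(im[196:204,274:288])
E
```

```text
grip 54.43 [ 0.5473 -0.0759  0.0811] F [-0.7 -0.1  5. ] M [ 0.04  0.02 -0.  ] 0.0192
up 54.68 [ 0.5467 -0.0757  0.0845] F [0.5 1.  0.6] M [ 0.02 -0.21 -0.02] 0.019
True
down 54.89 [ 0.5473 -0.0759  0.0811] F [0.1 0.2 7. ] M [0.05 0.23 0.01] 0.0194
True
down 55.1 [ 0.5482 -0.0761  0.0802] F [-4.3 -1.3 10.7] M [-0.13  0.59 -0.05] 0.0191
scene knob 16 [0.5098 0.0249 0.0746] theta 0.09
[[236 615 765 165 154 173 181 170 168 195 357 476 330 149]
 [512 765 765 117 140 177 174 167 156 193 358 474 315 106]
 [765 765 296  91 151 176 182 179 167 196 362 483 378 376]
 [765 630   8  55 126 160 166 168 166 170 285 396 350 527]
 [765 765 765 674 245  93 123 148 149 166 168 149 316 620]
 [451 736 765 765 765 704 156  78 110 158 146 341 762 746]
 [158 256 381 550 765 765 765 765 417 186 222 531 636 344]
 [138 131 141 190 310 460 753 765 765 568 301 535 531 107]]
```

```bash
python3 - <<'E'
from knob import *
def st(l=""):
    s=read_state();print(l,round(s["time_s"],2),np.round(s["eef_pos"],4),"F",np.round(s["contact_force"],1),"M",np.round(s["torque"],2),round(s["grip_width"],4));return np.array(s["eef_pos"])
p=st();X,Y=.5467,-.0757
for dx in(.001,-.001,0):
    h=move_straight([X+dx,Y,p[2]-.003],speed=.05,max_force=15);st((dx,h))
p=st();command_gripper(.045,force=20);st("open")
move_straight([p[0],p[1],.125],speed=.2)
command_gripper(0.0)
print(move_straight([X,Y,.095],speed=.06,max_force=4));st("touch")
move_straight([X,Y,.16],speed=.2)
E
```

```text
55.2 [ 0.5482 -0.0762  0.0802] F [-4.1 -0.9  9.8] M [-0.19  0.57  0.01] 0.0191
(0.001, False) 55.45 [ 0.5483 -0.0762  0.0799] F [-6.7 -0.3 24.5] M [-0.07  1.03 -0.05] 0.0192
(-0.001, False) 55.7 [ 0.5479 -0.0763  0.0801] F [-0.4  0.4 20.2] M [ 0.15  0.09 -0.02] 0.0193
(0, False) 55.95 [ 0.5482 -0.0763  0.08  ] F [-3.6  1.1 22. ] M [0.05 0.6  0.01] 0.0196
 55.95 [ 0.5482 -0.0763  0.08  ] F [-3.6  1.1 22. ] M [0.05 0.6  0.01] 0.0196
open 56.32 [ 0.5463 -0.0756  0.0765] F [-0.5 -0.4 -0.7] M [ 0.01 -0.    0.02] 0.0446
True
touch 57.58 [ 0.5481 -0.0762  0.1084] F [-0.3 -1.   6.1] M [ 0.08  0.15 -0.01] 0.0002
```

```bash
python3 - <<'E'
from knob import *
reach([.42,-.25,.25],tool(Ro.from_euler('z',DY),0).tolist())
look(14);print(read_state()["time_s"])
print(finish_job())
E
```

```text
top knob 16 [0.5141 0.0254 0.0767] theta 0.1
scene knob 16 [0.5092 0.0245 0.0754] theta 0.1
59.0083
the job is handed in; nothing more can be done
None
```

I handed the job in at 59 s: the white receiver lies against the ledge between the lips, the hold-down arm is down on it, and the grey receiver was not touched. The stick stands in the port on a hard stop, but its top measured about 1.4 mm above the nominal fully-in height, probably a slight lean, so I can't confirm it is fully in.

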